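# Centre a tippy air freshener on its display plinth

## Task

The lilac air freshener stands off-centre on its round white display plinth. Push it to the middle with light nudges of the fingers, low on its belly because it tips easily, until the yellow disc printed on the plinth shows as an even rim all round it. Push it only: do not grip, press hard, lift or carry it, tip it over or knock it off, and leave the green air freshener and the other goods where they are.

Things in the scene. Friction and masses are not known exactly. Their poses are not given: they have to be found in the camera images.
- freshener: lilac gel air freshener to be centred. 78 mm tall, 0.12 kg, loose. White foot only 28 mm across, 9 mm high; belly 58 mm across, widest 16 to 24 mm up; narrows to 52 mm at 52 mm up, then to a white pointed top. Origin: centre of its underside, z up. Starts 22 to 38 mm off-centre, any direction. Pushed at the belly with fingertips 10 mm above the plinth's top it slides upright; pushed high up or fast it tips
- plinth: the round display plinth under the lilac air freshener, fixed, 60 mm high; its flat top is 120 mm across and its base 128 mm across; z up, origin at the centre of its underside. A yellow disc 72 mm across, flush and concentric, is printed on its top
- plinth_top (a point): the centre of the flat top of that plinth, 60 mm above the table: where the middle of the freshener's underside belongs
- freshener2: a green air freshener of the same shape and size, already centred on a second plinth like the first (the two may stand on either side, 240 to 500 mm apart); to be left alone. Origin: centre of its underside
- can: bystander: loose aluminium can with orange label, 52 mm across, 130 mm tall, on the table; origin at the centre of its underside
- soap_bottle: bystander: loose amber bottle with red cap, 60 mm across, 150 mm tall, on the table; origin at the centre of its underside
- soap_box: bystander: loose blue soap carton, 60 x 90 x 35 mm high, on the table; origin at the centre of its underside
- bar_box: bystander: loose red soap carton, 55 x 100 x 30 mm high, on the table; origin at the centre of its underside
- tape: bystander: loose clear roll of tape, 80 mm across, 24 mm high, lying on the table; origin at the centre of its underside
- cup: bystander: loose grey plastic cup, 60 mm across, 50 mm high, on the table; origin at the centre of its underside
Things that resemble listed ones, but are neither listed nor needed, are in the scene too. Leave any purple or red look-alike of the plinth alone.

How it is judged:
At the end, for the whole second after the job is handed in: the lilac freshener stands upright (within 0.06 rad) and at rest on its plinth's top (height within 3 mm), the middle of its underside within 7 mm of the centre of the top (horizontal distance between freshener and plinth_top below 0.007 m and angle between freshener's own z axis and vertical below 0.06 rad and z of freshener in the frame of plinth_top between -0.003 and 0.003 m and linear speed of freshener below 0.02 m/s); the robot touches nothing.
It fails at once if the lilac freshener is tipped (more than 0.35 rad) or knocked off the plinth (angle between freshener's own z axis and vertical above 0.35 rad or z of freshener in the frame of plinth_top below -0.012 m).
It fails at once if the lilac freshener is lifted or carried (its underside more than 9 mm above the plinth's top) (z of freshener in the frame of plinth_top above 0.009 m).
It fails at once if the lilac freshener is gripped, struck or pressed hard (more than 5 N from the fingers) (contact force between the fingers and freshener above 5 N).
It fails at once if the green air freshener is disturbed (moved over 6 mm) (distance of freshener2 from where it was at the start of the episode above 0.006 m).
It fails at once if another bystander is pushed about (moved over 15 mm) (distance of any of can, soap_bottle, soap_box, bar_box, tape, cup from where it was at the start of the episode above 0.015 m).
It also fails if it takes over 54 s, if anything falls off the work surface, if the arm or the gripper's body presses on something with over 40 N, if the wrist force passes 120 N, or if a joint passes its speed limit or range.

## Robot

A 7-joint arm with a two-finger parallel gripper is mounted at the origin on the work surface. World frame = base frame: x ahead of the robot, y to its left, z up, the work surface at z = 0. Lengths are in m, angles in rad, forces in N, time in s.
With the tool pointing down it reaches from about 0.35 to 0.9 m from the base axis. Payload 19.9 kg.
Tool frame: the origin (TCP) lies on the centre line of the jaws, within the pads' length; the fingertips stand 8 mm ahead of it and the grasp point (between the pads) lies 11 mm behind it (env.tip_reach is the distance from the TCP to the fingertips, in m); z points along the fingers, y is the direction in which the jaws open and shut (so a half turn about z gives the same grasp; the last joint's range is limited). The gripper opens to 94 mm and grips with 3 to 60 N. Pads are 16 mm wide; open, the fingers measure 119 mm over their backs; the gripper's body (75 mm by 177 mm) begins 78 mm behind the grasp point.
Start: joints at [1.3, 0.417, -0.01, 1.614, 0.005, 1.111, -0.053], TCP at [0.142, -0.609, 0.213] pointing down, gripper open.
Joint ranges: [-2.81, 2.81], [-0.39, 2.02], [-1.27, 1.25], [0.06, 2.57], [-1.19, 4.33], [0.19, 2], [-2.82, 2.82]. Speed limits (rad/s): [1.89, 1.89, 2.39, 2.39, 3.01, 3.01, 3.01].

## Interface

Orientations are given as a unit quaternion [w, x, y, z].
In Python, from workcell import env gives the robot as it stands. The module is installed in compiled form; this text tells all that it offers.
- The arm moves only by the shell command python3 -m jog 'ROWS' [FORCE]. ROWS is JSON, a list of rows, each a list of 7 numbers: the shift along the tool's x, y, z in mm, then the turn, a rotation vector about the tool's x, y, z in rad, then the finger opening in mm, from 0 to 94. A call has 1 to 10 rows; each row shifts and turns the commanded pose from where the row before left it, along the tool's axes as they then stand; what a row does not reach is not made up. A row lasts 1/10 s, in which the tool goes at most 50 mm and 8.59 degrees, less where a joint would pass 70% of its speed; a pose out of reach is approached as far as the arm can. A call with a gripper value outside its range is refused whole. The fingers move at their own pace and stop on an object; FORCE is the grip in N (left out, the last holds). Time passes only in rows, so rows that do not move let the fingers close. It gives the time, the measured TCP pose, the force and the opening at its end, in the units of the state.
- env.sense(): the state, without advancing time (a new reading comes with each control period).
- env.capture(name): name is "side" or "top" or "wrist"; returns a dict with "frame" (420x560x3 uint8, red, green, blue), "fovy" (degrees; the focal length in pixels is half the picture's height over the tangent of half this angle, whatever the lens; pixels are square), "cx", "cy" (the principal point, pixels), "dist_coeffs" ([k1, k2, p1, p2, k3] as OpenCV has them; the pictures are not rectified), "origin" and "attitude" of the camera in the world. Camera axes: x right, y up, looking along -z (the intrinsics and any distortion apply to the point x, -y, -z); pixel columns grow to the right and rows downward; lengths in m; the calibration is good to about 2 mm. A picture is of the moment at which its call begins. There is no depth.
- env.finish_job(): hands the job in, once; it reports no verdict.
The state is a dict: "time_s": time; "joint_pos": joint angles; "qd": joint speeds; "joint_efforts": joint torques, N m; "tcp_pos": TCP position; "ee_rot": TCP orientation; "force": force on the tool from outside, world axes, zero at the start; "ft_torque": the same for the moment, N m; "gripper_width": finger opening in m.
Only numpy, scipy, OpenCV 4.12 (cv2) and the standard library are available. Lean on these libraries where they do the work, as an engineer would, in place of code of your own. Each camera call takes 0.05 s, during which the arm holds its last target.

## Working session

There is one attempt and no reset: what is moved stays moved. The work goes in short steps, Python scripts to look and compute and a shell command to move; the robot and the scene stay as the last step left them, time stands still between calls to the robot, and variables do not carry over. Pictures are saved under pics/ and viewed, and the job is handed in when it is done.

```bash
mkdir -p pics; cat > h.py <<'E'
import numpy as np, cv2
from scipy.spatial.transform import Rotation as R
from workcell import env
def cam(n):
    c=env.capture(n); f=c["frame"]; fl=f.shape[0]/2/np.tan(np.radians(c["fovy"])/2)
    K=np.array([[fl,0,c["cx"]],[0,fl,c["cy"]],[0,0,1.]])
    a=np.array(c["attitude"],float)
    M=a if a.shape==(3,3) else R.from_quat(a[[1,2,3,0]]).as_matrix()
    return dict(f=f,K=K,d=np.array(c["dist_coeffs"],float),o=np.array(c["origin"],float),M=M)
def plane(c,px,z):
    px=np.array(px,float).reshape(-1,1,2)
    u=cv2.undistortPoints(px,c["K"],c["d"]).reshape(-1,2)
    r=np.c_[u[:,0],-u[:,1],-np.ones(len(u))]@c["M"].T
    t=(z-c["o"][2])/r[:,2]
    return c["o"]+r*t[:,None]
def proj(c,P):
    q=(np.atleast_2d(P)-c["o"])@c["M"]; q=q*[1,-1,-1]
    return cv2.projectPoints(q.reshape(-1,1,3),np.zeros(3),np.zeros(3),c["K"],c["d"])[0].reshape(-1,2)
def save(f,n): cv2.imwrite("pics/"+n,cv2.cvtColor(f,cv2.COLOR_RGB2BGR))
E
python3 - <<'E'
from h import *
for n in("side","top","wrist"):
    c=cam(n); save(c["f"],n+"0.png"); print(n,c["o"],c["M"].round(2).tolist(),c["d"],c["K"][0,0])
    np.save(n+"0.npy",c["f"])
s=env.sense(); print(s, env.tip_reach)
E
```

```text
side [0.50321865 0.68842897 0.80495171] [[-0.99, 0.09, -0.06], [-0.1, -0.72, 0.68], [0.02, 0.68, 0.73]] [-0.00769942  0.          0.          0.          0.        ] 384.36408182008427
top [0.44596829 0.01955838 1.09287772] [[-0.01, 0.99, -0.11], [-1.0, -0.0, 0.01], [0.01, 0.11, 0.99]] [0.00872555 0.         0.         0.         0.        ] 400.2342799252842
wrist [ 0.20725093 -0.59303975  0.38413868] [[0.23, 0.95, 0.22], [-0.97, 0.22, 0.05], [-0.0, -0.23, 0.97]] [0.00426487 0.         0.         0.         0.        ] 359.1237694679094
{'time_s': 0.15, 'joint_pos': array([ 1.29949753,  0.41784664, -0.01027924,  1.61403116,  0.00472065,
        1.11070229, -0.05300259]), 'qd': array([-0.00086978, -0.00310444,  0.00036048, -0.00251163,  0.00141789,
       -0.00024156,  0.00040756]), 'joint_efforts': array([ 1.68640522e-04, -8.51528621e+01,  6.38399608e-01, -4.26138747e+01,
       -4.89305472e-02,  1.71437371e-02,  6.43117005e-05]), 'tcp_pos': array([ 0.14227075, -0.60829957,  0.21296499]), 'ee_rot': array([-4.70261273e-04,  9.93406636e-01,  1.14643022e-01, -1.08380589e-04]), 'force': array([0.1764363 , 1.30346552, 0.07416536]), 'ft_torque': array([-0.01858288, -0.02059193, -0.01668619]), 'gripper_width': 0.09412539340460914} 0.008
```

View pics/top0.png

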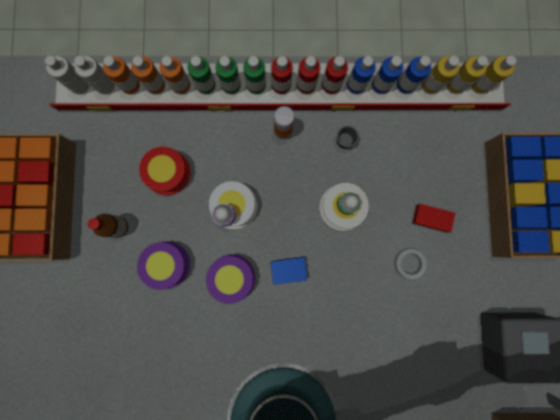

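View pics/side0.png

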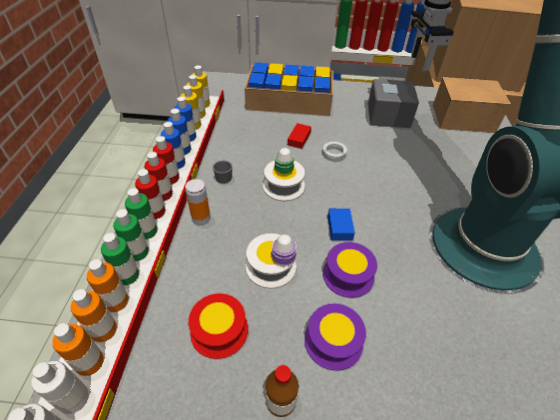

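Top view: the white plinth at (234,205) carries the lilac freshener at (224,215). The white plinth at (344,207) carries the green one, and the red (164,171) and purple (163,265), (231,279) ones are look-alikes. The target is the white plinth with lilac on it. I'll confirm that in enlarged crops.

```bash
python3 - <<'E'
from h import *
a=np.load("top0.npy")[165:245,190:290]; b=np.load("side0.npy")[215:300,225:325]
a=cv2.resize(a,(400,320),interpolation=cv2.INTER_CUBIC); b=cv2.resize(b,(376,320),interpolation=cv2.INTER_CUBIC)
save(np.hstack([a,b]),"crop0.png")
E
```

```text
(no output)
```

View pics/crop0.png

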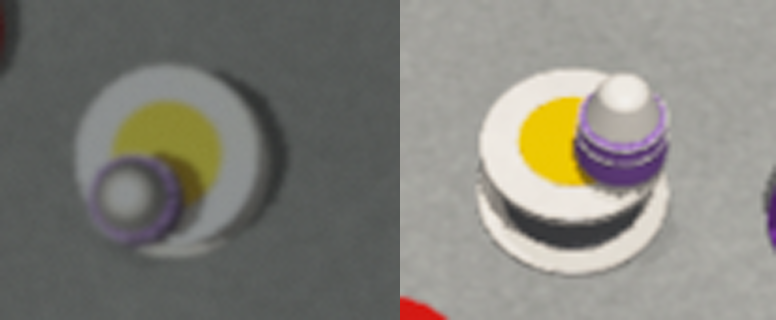

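Confirmed: lilac over a purple band, at the near-left edge of the white plinth's yellow disc. Now I'll measure both.

```bash
cat >> h.py <<'E'
from scipy.optimize import least_squares
def circ(P,r):
    P=P[:,:2]
    return least_squares(lambda q:np.hypot(*(P-q).T)-r,P.mean(0),loss="soft_l1",f_scale=.001)
def blob(m,guess):
    n,l,s,ce=cv2.connectedComponentsWithStats(m.astype(np.uint8))
    k=[i for i in range(1,n) if s[i,4]>25]
    if not k: return None
    i=min(k,key=lambda i:np.hypot(*(ce[i]-guess)))
    return (l==i).astype(np.uint8)
def cont(m): return max(cv2.findContours(m,cv2.RETR_EXTERNAL,cv2.CHAIN_APPROX_NONE)[0],key=len).reshape(-1,2)
def masks(f):
    h=cv2.cvtColor(f,cv2.COLOR_RGB2HSV)
    y=(abs(h[...,0].astype(int)-26)<8)&(h[...,1]>100)
    p=(abs(h[...,0].astype(int)-135)<16)&(h[...,1]>45)
    return y,p
E
python3 - <<'E'
from h import *
for n,gy,gp in(("top",(232,200),(224,215)),("side",(267,252),(285,256))):
    c=cam(n); y,p=masks(c["f"])
    my=blob(y,gy); mp=blob(p,gp)
    cy=cont(my)
    hull=cv2.convexHull(cy).reshape(-1,2)
    # yellow points not near purple
    d=cv2.distanceTransform((1-cv2.morphologyEx(mp,cv2.MORPH_CLOSE,np.ones((15,15)))),cv2.DIST_L2,5)
    k=cy[d[cy[:,1],cy[:,0]]>4]
    P=plane(c,k,.06)
    r=circ(P,.0355); print(n,"yellow c",r.x,"rms",np.sqrt((r.fun**2).mean()),len(k))
    cp=cv2.convexHull(cont(mp)).reshape(-1,2)
    print(" lilac bbox",cp.min(0),cp.max(0))
    e=cv2.minEnclosingCircle(cp.astype(np.float32)); print(" enc",e)
    if n=="top":
        for z,rr in((.08,.029),(.09,.0285)):
            q=circ(plane(c,cp,z),rr); print(" fresh z",z,q.x,np.sqrt((q.fun**2).mean()), (q.x-r.x)*1000)
    o=c["f"].copy(); o[my>0]=[0,255,0]; o[mp>0]=[255,0,0]
    x0,y0=gy[0]-50,gy[1]-40
    save(cv2.resize(o[y0:y0+90,x0:x0+100],(600,540),interpolation=cv2.INTER_NEAREST),n+"_m.png")
E
```

```text
top yellow c [0.55705842 0.13198685] rms 0.004128774769006551 52
 lilac bbox [219 205] [234 225]
 enc ((225.0, 215.0), 10.198139190673828)
 fresh z 0.08 [0.52921625 0.15126691] 0.0023751167346542116 [-27.84217041  19.28006194]
 fresh z 0.09 [0.52833998 0.14970068] 0.0022520688865467152 [-28.71844529  17.71383719]
side yellow c [0.55922349 0.13016934] rms 0.001240827360447501 39
 lilac bbox [272 242] [295 264]
 enc ((283.57049560546875, 251.09007263183594), 13.19948673248291)
```

```bash
python3 - <<'E'
import cv2,numpy as np
a=cv2.imread("pics/top_m.png");b=cv2.imread("pics/side_m.png")
cv2.imwrite("pics/m1.png",cv2.resize(np.hstack([a,b]),(800,360)))
E
```

```text
(no output)
```

View pics/m1.png

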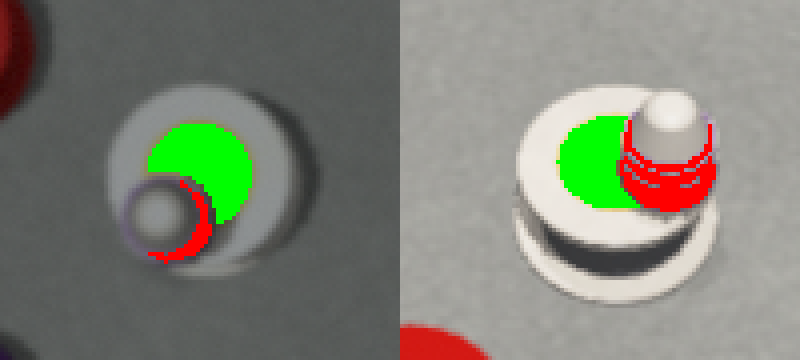

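```bash
python3 -m jog '[[24,-34,-10,0,0,0,30],[28,-39,-6,0,0,0,30],[28,-39,-6,0,0,0,30],[28,-39,-6,0,0,0,30],[28,-39,-3,0,0,0,30],[28,-39,-3,0,0,0,30],[28,-39,-3,0,0,0,30],[28,-39,-3,0,0,0,30],[28,-39,-3,0,0,0,30],[28,-39,-3,0,0,0,30]]' 5; python3 - <<'E'
from h import *
s=env.sense(); print(s["joint_pos"])
E
```

```text
time_s: 1.25
tcp_pos: [0.3237, -0.169, 0.2598]
ee_rot: [0.0, 0.993, 0.115, 0.0]
force: [1.0, -0.1, 0.1]
gripper_width: 0.0298
[ 0.83388302 -0.11586001 -0.40025762  2.12443398 -0.0493579   1.12377469
 -0.88381819]
```

```bash
python3 -m jog '[[29,-39,0,0,0,0,30],[29,-39,0,0,0,0,30],[29,-39,0,0,0,0,30],[29,-39,0,0,0,0,30],[29,-39,0,0,0,0,30],[29,-39,0,0,0,0,30],[29,-39,0,0,0,0,30],[26,-35,0,0,0,0,30]]'; python3 -m jog '[[0,0,0,0,0,0.14,30],[0,0,0,0,0,0.14,30],[0,0,0,0,0,0.14,30],[0,0,0,0,0,0.14,30],[0,0,0,0,0,0.14,30],[0,0,0,0,0,0.11,30],[0,0,0,0,0,0,30]]'; python3 - <<'E'
from h import *
s=env.sense(); print(s["joint_pos"])
c=cam("wrist"); save(c["f"],"w1.png"); print(c["o"],c["M"])
E
```

```text
time_s: 2.05
tcp_pos: [0.4769, 0.1833, 0.2595]
ee_rot: [-0.0, 0.993, 0.114, 0.0]
force: [0.6, -1.0, -0.4]
gripper_width: 0.0301
time_s: 2.75
tcp_pos: [0.4762, 0.1813, 0.2595]
ee_rot: [0.0, 0.958, -0.287, 0.0]
force: [0.4, -0.0, -0.2]
gripper_width: 0.0301
[ 0.21801384  0.22924368 -0.7391684   1.82205977  0.16835315  1.15408115
 -2.72956891]
[0.53187384 0.14495702 0.43072858] [[-5.50159208e-01  8.12589189e-01  1.92415319e-01]
 [-8.35059582e-01 -5.35515854e-01 -1.26088321e-01]
 [ 5.83447175e-04 -2.30046907e-01  9.73179367e-01]]
```

View pics/w1.png

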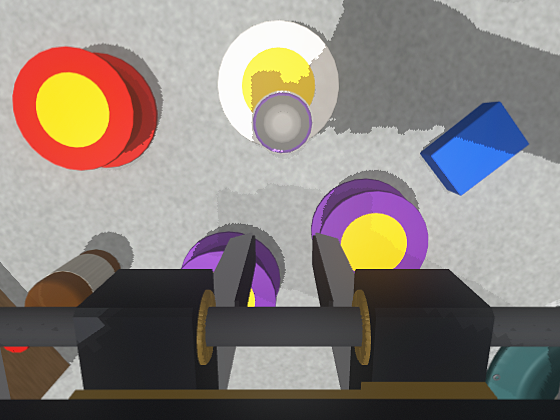

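The wrist view shows the lilac freshener at (282,122) and the white plinth at (278,85). The jaw centre line is at column ~285, so I'm nearly lined up. I'll measure from this view.

```bash
cat >> h.py <<'E'
def wmeas(tag):
    c=cam("wrist"); s=env.sense(); f=c["f"]; save(f,tag+".png")
    h=cv2.cvtColor(f,cv2.COLOR_RGB2HSV).astype(int)
    g0=proj(c,[[.558,.131,.06]])[0]
    yel=(abs(h[...,0]-26)<8)&(h[...,1]>100)
    lil=(abs(h[...,0]-135)<16)&(h[...,1]>40)
    ii=np.indices(lil.shape); near=np.hypot(ii[1]-g0[0],ii[0]-g0[1])<c["K"][0,0]*.085/(c["o"][2]-.06)
    lil&=near; yel&=near
    py=np.argwhere(yel)[:,::-1]; hl=cv2.convexHull(np.argwhere(lil)[:,::-1].astype(np.int32)).reshape(-1,2)
    fr=circ(plane(c,hl,.084),.029)
    # plinth: white bright outline, convex hull of white|yellow mask
    hw=cv2.convexHull(cont(cv2.morphologyEx(yel.astype(np.uint8),cv2.MORPH_CLOSE,np.ones((5,5))))).reshape(-1,2)
    P=plane(c,hw,.06); k=np.hypot(*(P[:,:2]-fr.x).T)>.035
    pl=circ(P[k],.036)
    w=((h[...,2]>225)&(h[...,1]<25)&near).astype(np.uint8)
    w=cv2.morphologyEx(w,cv2.MORPH_OPEN,np.ones((3,3)))
    pw=None
    if w.sum()>200:
        hh=cv2.convexHull(cont(w)).reshape(-1,2); W=plane(c,hh,.06)[:,:2]
        kk=(np.hypot(*(W-pl.x).T)>.055); pw=circ(W[kk],.06) if kk.sum()>5 else None
    x,y,_=R.from_quat(s["ee_rot"][[1,2,3,0]]).as_matrix().T
    B=np.array([x[:2],y[:2]])
    rm=lambda q:round(1000*np.sqrt((q.fun**2).mean()),2)
    print("fresh",fr.x,rm(fr),"plinth(y)",pl.x,rm(pl),"plinth(w)",None if pw is None else (pw.x,rm(pw)))
    print("tcp",s["tcp_pos"],"F",s["force"],"t",s["time_s"])
    print("needed shift, tool xy mm:",1000*B@(pl.x-fr.x),"|",1000*np.hypot(*(pl.x-fr.x)))
    print("fresh rel tcp, tool mm:",1000*B@(fr.x-s["tcp_pos"][:2]),"tcp tilt",_)
    o=f.copy()
    for C,r,z in((fr.x,.029,.084),(pl.x,.036,.06)):
        t=np.linspace(0,6.283,60); q=proj(c,np.c_[C[0]+r*np.cos(t),C[1]+r*np.sin(t),0*t+z]).round().astype(int)
        for a in q: cv2.circle(o,tuple(int(v) for v in a),0,(0,255,255),-1)
    save(o,tag+"_o.png")
E
python3 -c "
from h import *
wmeas('w2')"
```

```text
fresh [0.53045471 0.14632491] 1.4 plinth(y) [0.56160848 0.1311768 ] 0.27 plinth(w) (array([0.56119349, 0.13096681]), np.float64(1.11))
tcp [0.47616867 0.18132204 0.25945275] F [-0.07359968 -0.28481488  0.42436458] t 2.85
needed shift, tool xy mm: [34.37553882 -4.2831051 ] | 34.64134326069226
fresh rel tcp, tool mm: [64.58877777 -0.25245246] tcp tilt [-6.20340881e-05  1.44429223e-05 -9.99999998e-01]
```

View pics/w2_o.png

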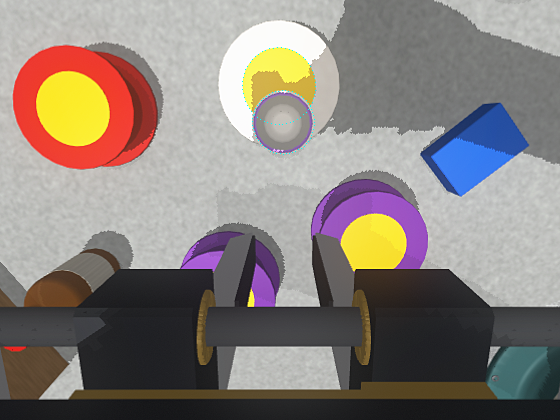

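```bash
python3 -m jog '[[0,0,0,0,0,-0.124,30],[0,8,20,0,0,0,30],[0,0,40,0,0,0,30],[0,0,40,0,0,0,30],[0,0,40,0,0,0,30],[0,0,30,0,0,0,30],[0,0,11,0,0,0,30],[0,0,0,0,0,0,30],[0,0,0,0,0,0,30]]'; python3 -c "
from h import *
wmeas('w3')"
```

```text
time_s: 3.75
tcp_pos: [0.4734, 0.1745, 0.0797]
ee_rot: [-0.0, 0.974, -0.226, 0.001]
force: [-0.0, 0.3, 0.6]
gripper_width: 0.03
fresh [0.53035831 0.14743625] 1.53 plinth(y) [0.56205883 0.13105663] 0.12 plinth(w) (array([0.56150544, 0.13060648]), np.float64(0.15))
tcp [0.47355791 0.1744991  0.07995692] F [-1.17082009 -0.38921085  0.69035443] t 3.8
needed shift, tool xy mm: [35.67389902  0.76504082] | 35.682139657837
fresh rel tcp, tool mm: [62.91430024 -0.68202205] tcp tilt [ 1.97226715e-03  6.26247710e-04 -9.99997859e-01]
```

View pics/w3_o.png

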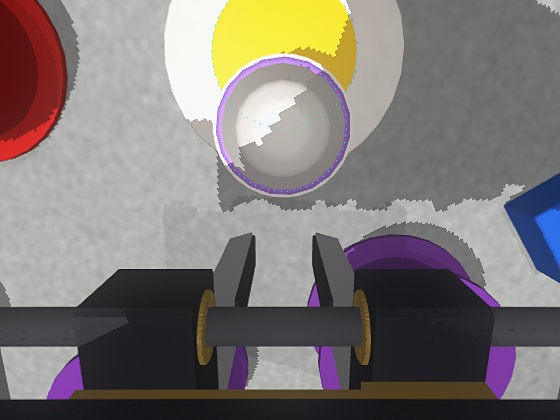

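```bash
python3 -m jog '[[6,0,1,0,0,0,30],[6,0,0,0,0,0,30],[5,0,0,0,0,0,30],[4,0,0,0,0,0,30],[2,0,0,0,0,0,30],[2,0,0,0,0,0,30],[2,0,0,0,0,0,30],[2,0,0,0,0,0,30],[2,0,0,0,0,0,30],[2,0,0,0,0,0,30]]'; python3 -m jog '[[2,0,0,0,0,0,30],[2,0,0,0,0,0,30],[2,0,0,0,0,0,30],[2,0,0,0,0,0,30],[0,0,0,0,0,0,30],[0,0,0,0,0,0,30]]'; python3 -c "
from h import *
wmeas('w4')"
```

```text
time_s: 4.8
tcp_pos: [0.5024, 0.1596, 0.0775]
ee_rot: [-0.0, 0.974, -0.226, -0.0]
force: [-1.5, 0.3, 1.1]
gripper_width: 0.03
time_s: 5.4
tcp_pos: [0.5096, 0.156, 0.0775]
ee_rot: [-0.0, 0.974, -0.226, 0.0]
force: [0.3, -0.2, 0.2]
gripper_width: 0.0301
fresh [0.53916867 0.14186082] 9.5 plinth(y) [0.56183033 0.13126273] 0.08 plinth(w) (array([0.56084635, 0.13131681]), np.float64(1.23))
tcp [0.5095569  0.15600312 0.07745556] F [ 0.05821711 -0.24201957 -0.02702562] t 5.45
needed shift, tool xy mm: [25.01298022 -0.47030389] | 25.01740125078996
fresh rel tcp, tool mm: [32.81368903 -0.35073195] tcp tilt [ 4.49402761e-05  8.82123297e-05 -9.99999995e-01]
```

View pics/w4_o.png

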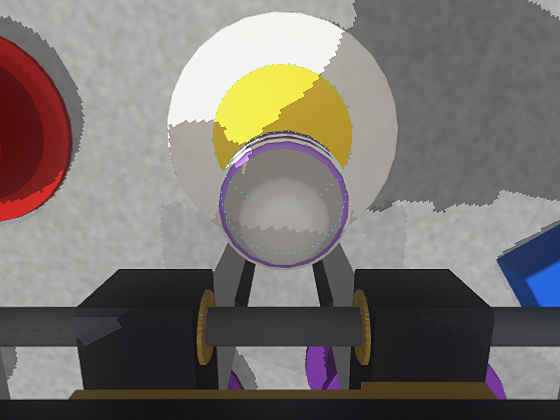

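The freshener sits in the cradle of the two fingertips and slides upright. The fit to its outline is poor here (9.5 mm rms) because of parallax. The cradle geometry gives 25 mm still to go.

```bash
python3 -m jog '[[1,0,0,0,0,0,30],[2,0,0,0,0,0,30],[2,0,0,0,0,0,30],[2,0,0,0,0,0,30],[2,0,0,0,0,0,30],[2,0,0,0,0,0,30],[2,0,0,0,0,0,30],[2,0,0,0,0,0,30],[2,0,0,0,0,0,30],[1,0,0,0,0,0,30]]'; python3 -m jog '[[1,0,0,0,0,0,30],[1,0,0,0,0,0,30],[0,0,0,0,0,0,30],[0,0,0,0,0,0,30]]'; python3 - <<'E'
from h import *
wmeas('w5')
t=cam("top")["f"][165:245,190:290]; s=cam("side")["f"][215:300,225:325]
save(np.hstack([cv2.resize(t,(400,320),interpolation=2),cv2.resize(s,(376,320),interpolation=2)]),"c5.png")
E
```

```text
time_s: 6.45
tcp_pos: [0.5259, 0.148, 0.0774]
ee_rot: [-0.0, 0.974, -0.226, -0.0]
force: [-0.8, 0.2, -0.3]
gripper_width: 0.0298
time_s: 6.85
tcp_pos: [0.5275, 0.1472, 0.0775]
ee_rot: [-0.0, 0.974, -0.226, 0.0]
force: [0.1, 0.2, 0.3]
gripper_width: 0.03
fresh [0.55147392 0.13520961] 3.23 plinth(y) [0.56170838 0.13126175] 0.07 plinth(w) (array([0.56103951, 0.13144947]), np.float64(1.06))
tcp [0.52750274 0.1471857  0.07746839] F [-0.84182017  0.01406579 -0.38823997] t 6.9
needed shift, tool xy mm: [10.92698632 -0.9647734 ] | 10.969494891432765
fresh rel tcp, tool mm: [26.79566836  0.19059138] tcp tilt [ 6.40361239e-05  1.99049065e-05 -9.99999998e-01]
```

View pics/w5_o.png

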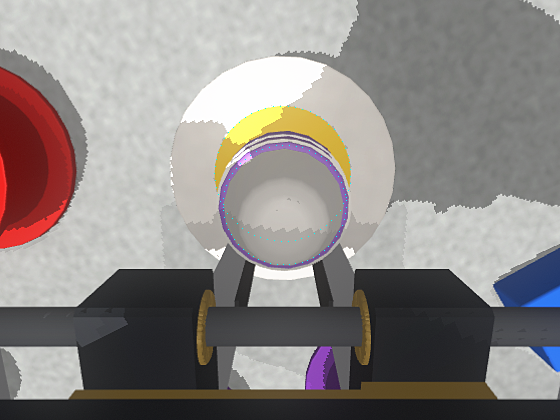

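View pics/c5.png

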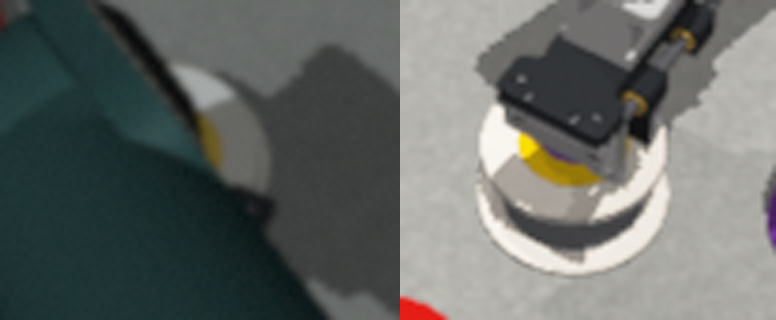

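Top-edge parallax explains the apparent 11 mm, while the cradle geometry says 5 mm. I'll push 4 mm more, then back off for a clean view.

```bash
python3 -m jog '[[1,0,0,0,0,0,30],[1,0,0,0,0,0,30],[1,0,0,0,0,0,30],[1,0,0,0,0,0,30],[0,0,0,0,0,0,30],[0,0,0,0,0,0,30]]';python3 -m jog '[[-3,0,0,0,0,0,30],[-6,0,0,0,0,0,30],[-8,0,0,0,0,0,30],[-8,0,0,0,0,0,30],[-5,0,0,0,0,0,30],[0,0,0,0,0,0,30],[0,0,0,0,0,0,30]]'; python3 -c "
from h import *
wmeas('w6')"
```

```text
time_s: 7.6
tcp_pos: [0.5311, 0.1454, 0.0774]
ee_rot: [-0.0, 0.974, -0.226, -0.0]
force: [-0.4, 0.4, -0.3]
gripper_width: 0.03
time_s: 8.3
tcp_pos: [0.5042, 0.1587, 0.0776]
ee_rot: [0.0, 0.974, -0.226, 0.0]
force: [-0.7, -0.4, 0.5]
gripper_width: 0.0301
fresh [0.56197003 0.13174926] 12.74 plinth(y) [0.56179893 0.13119133] 0.09 plinth(w) (array([0.56077894, 0.13120044]), np.float64(0.82))
tcp [0.50432381 0.15856598 0.07751768] F [-0.3975799   0.8234215  -0.08952306] t 8.35
needed shift, tool xy mm: [0.09227494 0.57623985] | 0.5835812083066967
fresh rel tcp, tool mm: [63.56456054 -1.33058185] tcp tilt [ 1.49504131e-04  1.22134216e-05 -9.99999989e-01]
```

View pics/w6_o.png

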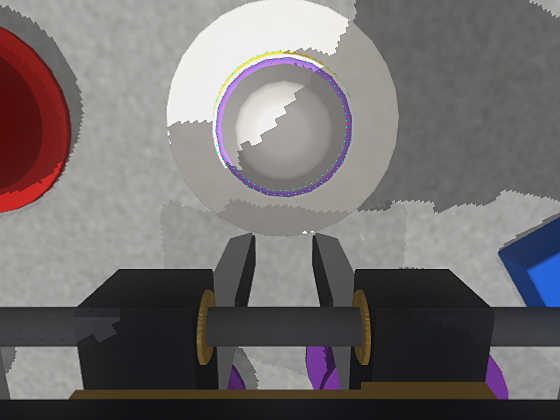

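The rim is nearly even. I'll rise for a view with less parallax.

```bash
python3 -m jog '[[-2,0,-20,0,0,0,30],[0,0,-40,0,0,0,30],[0,0,-40,0,0,0,30],[0,0,-40,0,0,0,30],[0,0,-40,0,0,0,30],[0,0,0,0,0,0,30],[0,0,0,0,0,0,30]]'; python3 - <<'E'
from h import *
wmeas('w7')
f=cv2.imread("pics/w7_o.png"); cv2.imwrite("pics/w7c.png",cv2.resize(f[20:190,180:390],(735,595),interpolation=cv2.INTER_CUBIC))
E
```

```text
time_s: 9.05
tcp_pos: [0.5027, 0.1593, 0.2578]
ee_rot: [-0.0, 0.974, -0.226, 0.001]
force: [0.3, 0.1, -0.3]
gripper_width: 0.0302
fresh [0.56102561 0.1308142 ] 1.36 plinth(y) [0.56163759 0.13083355] 0.3 plinth(w) (array([0.56150558, 0.13068193]), np.float64(0.79))
tcp [0.50226172 0.15911438 0.25683322] F [ 0.19758046  0.00113505 -0.23364319] t 9.1
needed shift, tool xy mm: [ 0.5407204  -0.28727029] | 0.6122931215897109
fresh rel tcp, tool mm: [65.22136354 -0.51702478] tcp tilt [-5.03205603e-04 -2.70633284e-04 -9.99999837e-01]
```

View pics/w7c.png

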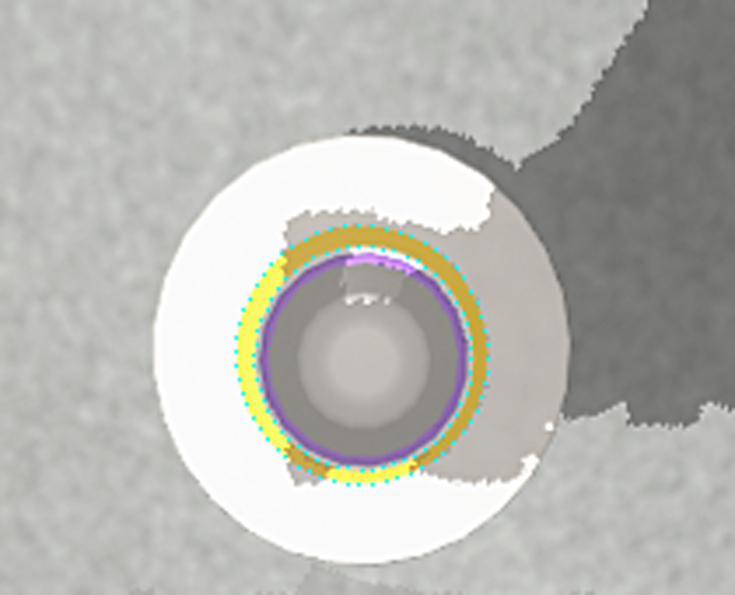

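The yellow rim is even all round to within a millimetre or two. One side view to check it's upright, then I'll hand in.

```bash
python3 - <<'E'
from h import *
s=cam("side")["f"]; save(cv2.resize(s[100:345,150:400],(600,588),interpolation=2),"s8.png")
E
```

```text
(no output)
```

View pics/s8.png

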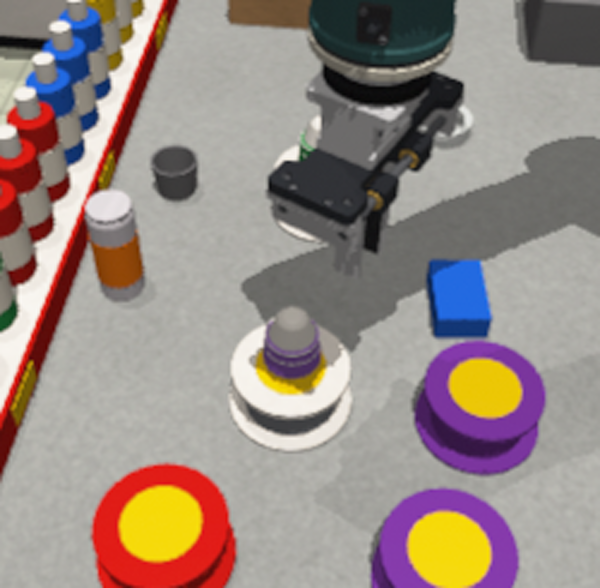

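The crop shows the lilac freshener upright in the middle of its plinth at (291,345), with the gripper well clear of it and the neighbouring goods in place.

```bash
python3 -c "
from workcell import env
print(env.finish_job(), env.sense()['time_s'])"
```

```text
the job is handed in; nothing more can be done
the job is handed in; nothing more can be done
```

The lilac freshener is now in the middle of its plinth, and I handed the job in at about 9 s. I pushed it about 35 mm with the two fingertips set 30 mm apart, about 10 mm above the plinth's top. The pushes were in 1–2 mm steps, then I backed off and rose clear.

- **Centring:** the last wrist view from above put it about 0.6 mm off centre, with the fit to its outline good to 1.4 mm. By eye the yellow rim is even to 1–2 mm.
- **Upright and clear:** the last side view showed it upright with the gripper clear of it. The goods I could see were in place. The gripper partly hid the green freshener and the tape, and I did not check the soap bottle or the red carton. The arm never went near any of them.
- **Disagreements:** the low, close wrist views fitted its outline badly (3–13 mm rms) because of parallax. At one point they said 11 mm to go where the finger geometry said 5 mm. I followed the finger geometry, and the overhead view bore it out.

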